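Reset the clamp stop of a tub-holding jig

TASK

The sliding stop of the packing jig is locked too far back to hold the tub. Loosen its red clamp knob, slide the stop up so that the tub sits home against the blue fence and the sprung pad is pushed in about halfway (do not bottom it out), then tighten the knob firmly so that the stop stays there, pressing on the tub by itself, when you let go. Leave the two jars standing nearby alone.

Things in the scene. Friction and masses are not known exactly. Their poses are not given: they have to be found in the camera images.
- jig: aluminium base plate of the jig, 156 x 370 x 12 mm, fixed to the table. Origin: on the table under the middle of the track; local y runs along the plate. The plate spans local y -170 to +200 mm. Two steel rails 16 x 16 mm at local x = -60 and +60 mm stand on it (104 mm clear between them). At the -y end a blue fence, 136 x 16 mm, 70 mm high; at the +y part the sliding stop
- fence_face (a point): point in the middle of the fence's inner face (local x 0, y -140 mm, z 42 mm of the jig); axes as the jig's, so +y points to the stop
- carriage (a joint): position of the sliding stop along the rails in m: 0 is furthest from the fence (stop centre at jig local y +150 mm), growing to 0.14 as it moves in jig -y towards the fence. The stop is a grey bridge, 150 mm across (jig x), 60 mm along y, its top 62 mm above the table. Free, it drags with about 2 N
- carriage_top (a point): middle of the top face of the grey sliding stop, on the knob's axis, 62 mm above the table; axes as the jig's
- pad (a joint): how far the sprung rubber-faced pad on the fence side of the stop is pushed in, in m: 0 fully out, 0.016 bottomed; 0.008 is halfway. Its spring pushes with 3.5 N at 0, about 9 N halfway and 15 N at the bottom, enough to push a loose stop back. Two yellow pins behind the pad show how far it stands out (18 mm of gap when out, 2 mm when bottomed)
- pad_face (a point): middle of the pad's face (84 x 34 mm), 60 mm from the stop's centre towards the fence when fully out, 38 mm above the table; axes as the jig's
- knob (a joint): angle of the red clamp knob in rad, growing clockwise seen from above (tightening): 0 is fully loose, the brake begins to bite at about 0.9 and lets the stop slide below about 1.1; it is firmly tight from 2.1, and 2.9 is the hard stop. It starts tight. Turning takes about 0.1 N m loose, 0.2 N m tight; it stays where it is left
- knob_grip (a point): grip point of the clamp knob on its vertical axis, 92 mm above the table: a red wing bar on top of the stop, 64 mm long, 16 mm wide, from 75 to 104 mm above the table, white at one end, over a black hub 32 mm across (62 to 75 mm). The point's x axis lies along the bar towards the white end, z up. At knob angle 0 the bar's white end points 0.6 rad anticlockwise of jig +x
- tub: closed white plastic tub of dried fruit with a turquoise lid, 88 mm (its x) by 110 mm (its y) by 60 mm high, about 0.3 kg, standing loose on the jig's plate (12 mm above the table) between the rails. Origin: centre of its underside; home against the fence its centre is 55 mm from fence_face
- jar_a: clear jar with white lid, 72 mm across, 92 mm high; bystander. Origin: centre of underside
- jar_b: clear jar with white lid, 72 mm across, 92 mm high; bystander. Origin: centre of underside
There are look-alikes about, which are no part of the job. What is shaped like the tub but purple is not meant.

How it is judged (in metres and radians):
On the way, in this order (a step that is already met when the one before it is completed fails the run):
1. the clamp knob is loosened so that the stop can slide (below 1.2 rad) (value of joint knob below 1.2 rad), for 0.2 s.
2. the stop is slid up: the tub is home against the fence and the sprung pad is pushed in 3 to 11.5 mm (value of joint pad between 0.003 and 0.0115 m and y of tub in the frame of fence_face below 0.0585 m), for 0.2 s.
At the end, for the whole second after the job is handed in: The knob is tight (above 1.9 rad), the stop stays put with its pad pushed in 3 to 11.5 mm, and the tub stands upright, square (within 0.06 rad) and at rest, within 3.5 mm of the fence (all of step 2 and value of joint knob above 1.9 rad and angle between the y axis of tub and the y axis of jig, either way round below 0.06 rad and angle between tub's own z axis and vertical below 0.06 rad and linear speed of tub below 0.01 m/s and value of joint carriage above 0.1 m); the robot touches nothing.
It fails at once if the sprung pad is bottomed out (over 15 mm) (value of joint pad above 0.015 m).
It fails at once if the first jar is moved by more than 30 mm (distance of jar_a from where it was at the start of the episode above 0.03 m).
It fails at once if the second jar is moved by more than 30 mm (distance of jar_b from where it was at the start of the episode above 0.03 m).
It also fails if it takes over 72 s, if anything falls off the work surface, if the arm or the gripper's body presses on something with over 40 N, if the wrist force passes 120 N, or if a joint passes its speed limit or range.

ROBOT

A 6-joint arm with a two-finger parallel gripper is mounted at the origin on the work surface. World frame = base frame: x ahead of the robot, y to its left, z up, the work surface at z = 0. Lengths are in mm, angles in rad, forces in N, time in s.
With the tool pointing down it reaches from about 300 to 750 mm from the base axis. Payload 8.5 kg.
Tool frame: the origin (TCP) lies midway between the tips of the shut fingers; the grasp point (between the pads) lies r.hold_point_z behind it (r.hold_point_z is the distance from the TCP to the grasp point, in mm); z points along the fingers, y is the line along which they close (so a half turn about z gives the same grasp; the last joint's range is limited). The gripper opens to 85 mm and grips with 20 to 120 N. Pads are 22 mm wide; open, the fingers measure 114 mm over their backs; the gripper's body (76 mm by 85 mm) begins 54 mm behind the grasp point. The pads swing forward as they close: fully open they stand 13 mm farther back than shut.
Start: joints at [1.013, 0.381, 1.297, -0, 1.464, -0.215], TCP at [184.86, 517.984, 231.322] pointing down, gripper open.
Joint ranges: [-3.11, 3.11], [-0.89, 2.33], [0.22, 2.48], [-1.42, 4.56], [0.17, 2.85], [-2.88, 2.88]. Speed limits (rad/s): [2.39, 2.39, 3.14, 3.14, 3.14, 3.14].

INTERFACE

Orientations are given as a rotation vector (axis times angle).
In Python, from plant import r, vision, ticket gives the robot as it stands.
- The arm moves only by the shell command python3 -m crank 'ROWS' [FORCE]. ROWS is text: rows parted by semicolons, each of 7 numbers parted by spaces: the shift along the world's x, y, z in m, then the turn, a rotation vector about the world's x, y, z in degrees, then the finger opening in m, from 0 to 0.0854. In form: x y z ax ay az fingers; .... A call has 1 to 8 rows; each row shifts and turns the commanded pose from where the row before left it; what a row does not reach is not made up. A row lasts 1/8 s, in which the tool goes at most 62.5 mm and 10.7 degrees, less where a joint would pass 70% of its speed; a pose out of reach is approached as far as the arm can. A call is refused whole if a number of a shift passes 0.0625 or a number of a turn 10.7, either way. A call with a gripper value outside its range is refused whole. The fingers move at their own pace and stop on an object; FORCE is the grip in N (left out, the last holds). Time passes only in rows, so rows that do not move let the fingers close. It gives the time, the measured TCP pose, the force, the opening and the grip force at its end, in the units of the state.
- r.read_state(): the state, without advancing time (a new reading comes with each control period).
- vision.snapshot(name): name is "scene" or "top"; returns the picture (384x512x3 uint8, red, green, blue); there is no depth.
- vision.camera_info(name): a dict with "fov_y" (degrees; the focal length in pixels is half the picture's height over the tangent of half this angle, whatever the lens; pixels are square), "cx", "cy" (the principal point, pixels), "T" (4x4, takes a point from camera to world coordinates). Camera axes: x right, y up, looking along -z (the intrinsics and any distortion apply to the point x, -y, -z); pixel columns grow to the right and rows downward; lengths in mm; the calibration is good to about 2 mm. A picture is of the moment at which its call begins. camera_info takes no time and is no camera call.
- ticket.close_job(): hands the job in; it is judged then, once.
The state is a dict: "clock": time; "joints": joint angles; "qvel": joint speeds; "effort": joint torques, N m; "ee_pos": TCP position; "ee_rot": TCP orientation; "force": force on the tool from outside, world axes, zero at the start; "torque": the same for the moment, N m; "gripper_width": finger opening in mm; "gripper_force": force on a finger pad.
Only numpy, scipy, OpenCV 4.12 (cv2) and the standard library are available. Lean on these libraries where they do the work, as an engineer would, in place of code of your own. Each camera call takes 0.05 s, during which the arm holds its last target. There are 200 camera calls.

## Working session

There is one attempt and no reset: what is moved stays moved. The work goes in short steps, Python scripts to look and compute and a shell command to move; the robot and the scene stay as the last step left them, time stands still between calls to the robot, and variables do not carry over. Pictures are saved under pics/ and viewed, at most 10 in all, crops included, and the job is handed in when it is done.

```bash
ls; mkdir -p pics; python3 - <<'E'
from plant import r, vision, ticket
import cv2, numpy as np
for n in ("scene","top"):
    im=vision.snapshot(n); cv2.imwrite(f"pics/{n}0.png",cv2.cvtColor(im,cv2.COLOR_RGB2BGR))
    print(n,vision.camera_info(n))
print(r.read_state(), r.hold_point_z)
E
```

```text
pics
scene {'fov_y': 43.429222853162344, 'cx': 253.7811934138528, 'cy': 197.97352323675526, 'T': array([[ 6.04332028e-01, -6.01829784e-01,  5.22095500e-01,
         1.17030264e+03],
       [ 7.96677331e-01,  4.64180907e-01, -3.87093419e-01,
        -4.93116692e+02],
       [-9.38241405e-03,  6.49874601e-01,  7.59983535e-01,
         1.06956895e+03],
       [ 0.00000000e+00,  0.00000000e+00,  0.00000000e+00,
         1.00000000e+00]])}
top {'fov_y': 45.79222790894468, 'cx': 255.59142004162754, 'cy': 188.1900774014855, 'T': array([[ 2.02482508e-02,  9.89773969e-01, -1.41200211e-01,
         3.56277686e+02],
       [-9.99768831e-01,  1.90232933e-02, -1.00198826e-02,
        -1.09564317e+01],
       [-7.23132593e-03,  1.41370455e-01,  9.89930352e-01,
         1.21003061e+03],
       [ 0.00000000e+00,  0.00000000e+00,  0.00000000e+00,
         1.00000000e+00]])}
{'clock': 0.1, 'joints': array([ 1.01269965e+00,  3.81110046e-01,  1.29816831e+00,  6.64208800e-06,
        1.46357708e+00, -2.15310638e-01]), 'qvel': array([ 0.00109325, -0.00084519, -0.00336641, -0.00139729, -0.00091203,
       -0.00048802]), 'effort': array([ 4.46832666e-03, -4.49214292e+01, -2.31661212e+01, -1.94439936e-04,
        3.56924160e-03,  7.82422353e-05]), 'ee_pos': array([184.72697706, 517.77420877, 230.78910764]), 'ee_rot': array([-5.35733475e-01, -3.09508646e+00,  1.83289829e-03]), 'force': array([ 0.02766136, -0.49159971, -0.55167444]), 'torque': array([-0.05174098,  0.04359283, -0.0305059 ]), 'gripper_force': 0.0, 'gripper_width': 85.70691480975071} 18.700000000000003
```

View pics/scene0.png

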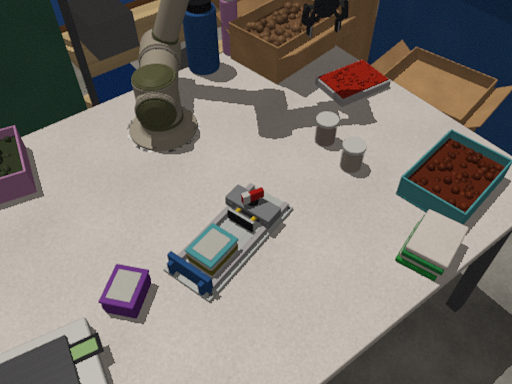

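View pics/top0.png

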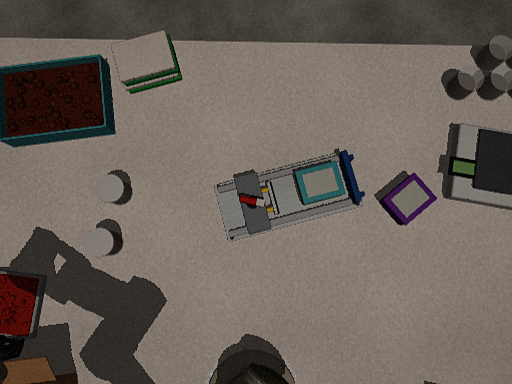

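The scene view shows the jig with the red knob at (254,195), the tub with its turquoise lid at (212,246) and the blue fence at (189,272). The purple look-alike is at (126,290), and the jars are at (327,128) and (353,153). In the top view the knob is at (252,200), the tub at (320,183), the fence at (352,177), the purple tub at (408,198), and the jars at (113,187) and (105,240).

Other red things that could be taken for the knob are the berry tray in the top view at (15,305) and the dark red bin at (55,98). Neither is a bar on a grey stop. I'll check the choice in a close crop.

```bash
python3 - <<'E'
import cv2, numpy as np
a=cv2.imread("pics/top0.png")[140:250,205:375]; b=cv2.imread("pics/scene0.png")[175:295,155:300]
a=cv2.resize(a,(784,507),interpolation=cv2.INTER_CUBIC)  # scale 4.61
cv2.imwrite("pics/topc.png",a)
b=cv2.resize(b,None,fx=4.8,fy=4.8,interpolation=cv2.INTER_CUBIC); cv2.imwrite("pics/scenec.png",b)
E
```

```text
(no output)
```

View pics/topc.png

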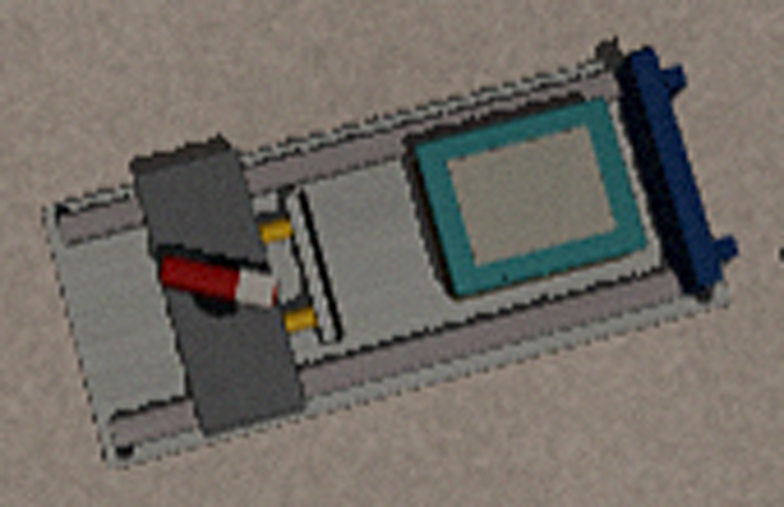

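View pics/scenec.png

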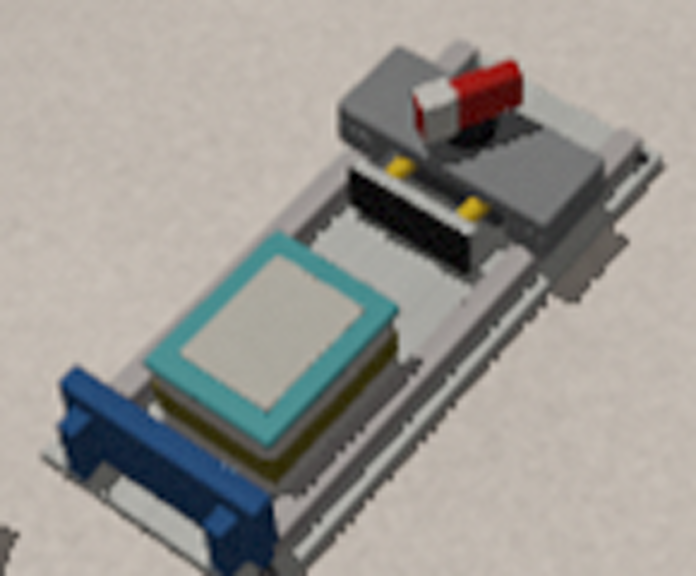

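The crops show a red wing bar with a white end on the grey stop, at top crop (217,278) and scene crop (468,98). The lid corners, bridge corners and plate corners are all readable, so I'll triangulate heights and fit the jig pose.

```bash
cat > h.py <<'E'
import numpy as np
from scipy.optimize import least_squares
from plant import vision
C={n:vision.camera_info(n) for n in("scene","top")}
def proj(n,P):
    c=C[n];f=192/np.tan(np.radians(c["fov_y"]/2));p=np.linalg.inv(c["T"])@np.r_[P,1]
    return np.array([c["cx"]+f*p[0]/-p[2],c["cy"]-f*p[1]/-p[2]])
def tri(a,b):
    s=least_squares(lambda P:np.r_[proj("top",P)-a,proj("scene",P)-b],[500,0,50]);return s.x,np.sqrt(2*s.cost)
def rot(x,y,a,p): return np.array([x+np.cos(a)*p[0]-np.sin(a)*p[1],y+np.sin(a)*p[0]+np.cos(a)*p[1],p[2]])
E
cat > fit.py <<'E'
from h import *
T=lambda u,v:np.array([205+(u+.5)/4.612-.5,140+(v+.5)/4.61-.5])
S=lambda u,v:np.array([155+(u+.5)/4.8-.5,175+(v+.5)/4.8-.5])
sg=[(1,1),(1,-1),(-1,-1),(-1,1)]
lid=dict(t=[T(415,148),T(603,100),T(645,243),T(457,297)],s=[S(398,308),S(265,443),S(147,362),S(280,235)])
br=dict(t=[T(133,178),T(235,150),T(302,400),T(204,430)],s=[S(605,160),S(548,225),S(340,105),S(400,47)])
pl=[("top",T(47,208),(78,200,12)),("top",T(108,463),(-78,200,12)),("top",T(728,300),(-78,-170,12)),("scene",S(660,160),(78,200,12)),("scene",S(45,458),(-78,-170,12))]
for d in(lid,br):
    for a,b in zip(d["t"],d["s"]):
        X,e=tri(a,b);print(X.round(1),round(e,2))
X,e=tri(T(218,270),S(468,92));print("knob top mid",X.round(1),e)
def res(p):
    x,y,a,q,tx,ty,ta,tz=p;o=[]
    for n,uv,P in pl:o.append(proj(n,rot(x,y,a,P))-uv)
    for i,(sx,sy) in enumerate(sg):
        P=rot(x,y,a,(75*sx,150-q+30*sy,62));o+=[proj("top",P)-br["t"][i],proj("scene",P)-br["s"][i]]
        P=rot(tx,ty,ta,(44*sx,55*sy,tz));o+=[proj("top",P)-lid["t"][i],proj("scene",P)-lid["s"][i]]
    return np.concatenate(o)
s=least_squares(res,[510,0,.25,20,510,-70,.25,72],x_scale=[10,10,.1,10,10,10,.1,10],loss="soft_l1")
x,y,a,q,tx,ty,ta,tz=s.x;print(s.x.round(3));print(res(s.x).reshape(-1,2).round(1).tolist())
print("knob",rot(x,y,a,(0,150-q,92)));d=rot(0,0,-a,(tx-x,ty-y,0));print("tub in jig",d)
for k in np.arange(2,2.95,.1):
    w=a+.6-k;P=rot(x,y,a,(0,150-q,104));e=lambda s:P+s*32*np.array([np.cos(w),np.sin(w),0])
    f=lambda uv:((uv-[205,140])*4.61).round(0);g=lambda uv:((uv-[155,175])*4.8).round(0)
    print(k.round(1),f(proj("top",e(1))),f(proj("top",e(-1))),g(proj("scene",e(1))),g(proj("scene",e(-1))))
E
python3 fit.py
```

```text
[564.2 -97.8  65.3] 0.21
[ 592.7 -201.6   67.8] 0.14
[ 513.4 -223.6   68. ] 0.57
[ 482.6 -120.6   62.8] 1.0
[546.2  58.9  55.4] 0.44
[563.4   3.   56.8] 0.93
[423.8 -37.6  59.3] 0.17
[406.8  16.3  57.6] 0.58
knob top mid [489.3   8.   98.5] 0.6442003844004568
[ 5.18520e+02 -1.00441e+02  2.85000e-01  3.58080e+01  5.37876e+02
 -1.61085e+02  2.71000e-01  6.53670e+01]
[[-1.2, -1.1], [0.4, 0.4], [1.2, -1.1], [0.6, -1.3], [-1.7, -1.1], [-0.4, -2.0], [0.7, -0.6], [-0.7, -0.6], [0.6, 0.1], [0.1, -2.0], [-0.3, 0.0], [0.0, -0.7], [0.3, 1.3], [1.1, 0.3], [-1.3, -0.3], [0.4, 1.2], [-1.7, 0.2], [-0.6, 0.0], [-0.5, -1.3], [-0.8, 0.2], [-1.0, -1.1]]
knob [486.44033845   9.15182168  92.        ]
tub in jig [  1.5408658  -63.63940101   0.        ]
2.0 [270. 248.] [161. 299.] [440. 119.] [492.  41.]
2.1 [272. 254.] [158. 293.] [435. 117.] [497.  43.]
2.2 [274. 259.] [157. 287.] [431. 114.] [502.  45.]
2.3 [275. 265.] [156. 281.] [426. 111.] [506.  48.]
2.4 [276. 271.] [155. 275.] [422. 108.] [510.  51.]
2.5 [276. 277.] [155. 269.] [419. 104.] [514.  55.]
2.6 [275. 283.] [156. 263.] [416. 101.] [517.  58.]
2.7 [274. 289.] [157. 258.] [413.  97.] [519.  62.]
2.8 [272. 295.] [159. 252.] [412.  93.] [522.  66.]
2.9 [269. 300.] [162. 247.] [410.  88.] [523.  70.]
```

```bash
cat >> fit.py <<'E'
from scipy.spatial.transform import Rotation as R
print("--- refined: small camera error and k1")
def proj2(n,P,e):
    c=C[n];f=192/np.tan(np.radians(c["fov_y"]/2));M=c["T"].copy();M[:3,3]+=e[:3];M[:3,:3]=R.from_rotvec(e[3:6]).as_matrix()@M[:3,:3]
    p=np.linalg.inv(M)@np.r_[P,1];u=np.array([p[0],-p[1]])/-p[2];u=u*(1+e[6]*u@u);return np.array([c["cx"],c["cy"]])+f*u
def res2(v):
    global proj
    e={"top":v[8:15],"scene":v[15:22]};proj=lambda n,P:proj2(n,P,e[n])
    return np.r_[res(v[:8])/.6,(v[7]-72)/1,*[np.r_[q_[:3]/2,q_[3:6]/.003,q_[6]/.15] for q_ in e.values()]]
s2=least_squares(res2,np.r_[s.x,np.zeros(14)],loss="soft_l1",x_scale=np.r_[10,10,.1,10,10,10,.1,10,np.tile([1,1,1,.002,.002,.002,.1],2)])
v=s2.x;res2(v);print(v[:8].round(3),v[8:].round(4));print(np.abs(res(v[:8])).max(),res(v[:8]).std())
x,y,a,q,tx,ty,ta,tz=v[:8];print("knob",rot(x,y,a,(0,150-q,92)),"tub",rot(0,0,-a,(tx-x,ty-y,0)))
for k in np.arange(2.3,2.95,.1):
    w=a+.6-k;P=rot(x,y,a,(0,150-q,104));e=lambda s:P+s*32*np.array([np.cos(w),np.sin(w),0])
    print(k.round(1),f(proj("top",e(1))),f(proj("top",e(-1))),g(proj("scene",e(1))),g(proj("scene",e(-1))))
E
python3 fit.py | sed -n '/---/,$p'
```

```text
--- refined: small camera error and k1
[ 5.17027e+02 -1.01526e+02  2.84000e-01  3.35370e+01  5.37687e+02
 -1.61684e+02  2.70000e-01  7.17680e+01] [-1.0920e-01  2.2890e-01  1.7014e+00  4.0000e-04 -5.0000e-04  9.0000e-04
 -2.8650e-01  1.0920e-01 -2.2890e-01  1.2325e+00  1.0000e-04  2.9000e-03
 -6.0000e-04 -2.1290e-01]
1.2801951154717415 0.6846411783630058
knob [484.3838881   10.26832218  92.        ] tub [  2.9710679  -63.53698957   0.        ]
2.3 [274. 270.] [155. 286.] [428. 115.] [508.  52.]
2.4 [275. 276.] [155. 280.] [424. 111.] [512.  55.]
2.5 [275. 282.] [155. 274.] [421. 108.] [516.  58.]
2.6 [274. 288.] [156. 268.] [418. 104.] [519.  62.]
2.7 [273. 294.] [157. 263.] [415. 100.] [521.  66.]
2.8 [271. 300.] [159. 257.] [413.  96.] [523.  70.]
2.9 [269. 305.] [161. 252.] [412.  92.] [525.  74.]
```

```bash
python3 -m crank '0.025 -0.0424 0 0 0 -6.5 0.085;0.025 -0.0424 0 0 0 -6.5 0.085;0.025 -0.0424 0 0 0 -6.5 0.085;0.025 -0.0424 0 0 0 -6.5 0.085;0.025 -0.0424 0 0 0 -6.5 0.085;0.025 -0.0424 0 0 0 -6.5 0.085' 40
```

```text
clock: 0.85
ee_pos: [335.3, 262.1, 231.2]
ee_rot: [-1.543, -2.736, 0.0]
force: [0.9, 0.4, -0.8]
gripper_width: 85.3
gripper_force: 0.0
```

```bash
python3 -m crank '0.025 -0.042 0 0 0 -7 0.085;0.025 -0.042 -0.02 0 0 -7 0.085;0.025 -0.042 -0.02 0 0 -7 0.085;0.025 -0.042 -0.02 0 0 -7 0.085;0.025 -0.042 -0.02 0 0 -7 0.085;0.0247 -0.042 -0.02 0 0 -7.2 0.085;0 0 0 0 0 0 0.085' ; python3 - <<'E'
from plant import r, vision
import cv2, numpy as np
a=vision.snapshot("top")[150:250,215:315];b=vision.snapshot("scene")[140:240,200:300]
im=np.hstack([a,b]);cv2.imwrite("pics/pre.png",cv2.resize(cv2.cvtColor(im,cv2.COLOR_RGB2BGR),(800,400),interpolation=cv2.INTER_CUBIC))
E
```

```text
clock: 1.72
ee_pos: [485.1, 9.3, 129.6]
ee_rot: [-2.424, -1.995, 0.003]
force: [-1.0, 0.3, -1.0]
gripper_width: 85.2
gripper_force: 0.0
```

View pics/pre.png

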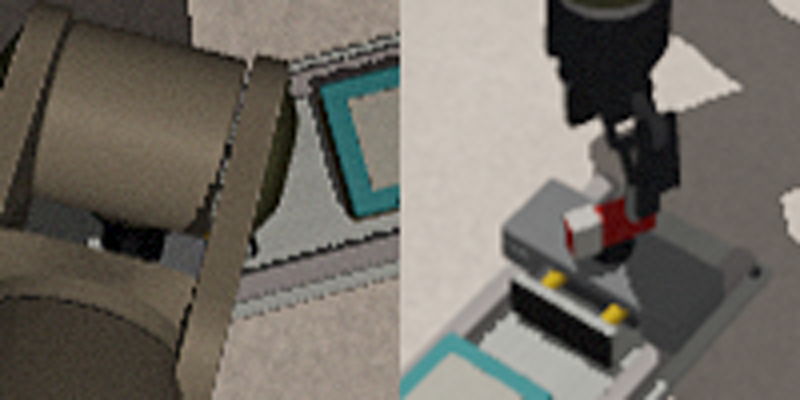

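The arm blocks the top view of the knob. The scene view (right half) shows the fingers above the bar at (620,190), straddling it and aligned. Next I descend and grip.

```bash
python3 -m crank '0 0 -0.015 0 0 0 0.085;0 0 -0.015 0 0 0 0.085;0 0 -0.0125 0 0 0 0.085;0 0 -0.007 0 0 0 0.085;0 0 0 0 0 0 0.05;0 0 0 0 0 0 0.03' 40; python3 -m crank '0 0 0 0 0 0 0;0 0 0 0 0 0 0;0 0 0 0 0 0 0;0 0 0 0 0 0 0' 40; python3 -c "
from plant import r
s=r.read_state();print(s['force'],s['torque'],s['joints'])"
```

```text
clock: 2.58
ee_pos: [484.8, 11.6, 82.2]
ee_rot: [2.421, 2.002, 0.001]
force: [-0.2, -0.8, 1.1]
gripper_width: 51.3
gripper_force: 0.0
clock: 3.08
ee_pos: [484.9, 11.5, 82.2]
ee_rot: [2.421, 2.001, 0.001]
force: [0.4, 0.2, 6.6]
gripper_width: 15.4
gripper_force: 42.9
[0.37214216 0.19373907 6.5939927 ] [ 0.01357344 -0.00186724 -0.03830747] [-2.20961938e-01  4.42845179e-01  1.69653760e+00  4.32469083e-05
  1.00115701e+00 -3.17596986e-02]
```

```bash
python3 -m crank '0 0 0 0 0 5 0;0 0 0 0 0 8 0;0 0 0 0 0 8 0;0 0 0 0 0 8 0' 50; python3 -c "
from plant import r
s=r.read_state();print(s['force'],s['torque'],s['joints'][[0,5]])"
```

```text
clock: 3.58
ee_pos: [483.9, 11.5, 82.2]
ee_rot: [-1.837, -2.548, 0.002]
force: [-5.8, -2.0, 9.6]
gripper_width: 15.1
gripper_force: 50.8
[-5.83194687 -1.96831783  9.62001619] [-0.24874805  0.8473485  -0.11428593] [-0.22115594 -0.5423523 ]
```

```bash
python3 -m crank '0 0 0 0 0 8 0;0 0 0 0 0 8 0;0 0 0 0 0 8 0;0 0 0 0 0 8 0;0 0 0 0 0 8 0;0 0 0 0 0 8 0' ;python3 -m crank '0 0 0 0 0 8 0;0 0 0 0 0 8 0;0 0 0 0 0 8 0;0 0 0 0 0 8 0;0 0 0 0 0 8 0;0 0 0 0 0 4 0;0 0 0 0 0 0 0;0 0 0 0 0 0 0'; python3 -c "
from plant import r
s=r.read_state();print(s['force'],s['torque'],s['joints'][[0,5]])"
```

```text
clock: 4.32
ee_pos: [482.6, 10.7, 82.1]
ee_rot: [-0.64, -3.071, 0.005]
force: [-11.7, -5.6, 13.9]
gripper_width: 14.8
gripper_force: 51.5
clock: 5.32
ee_pos: [482.0, 11.0, 82.1]
ee_rot: [0.55, -3.087, 0.0]
force: [-13.4, -6.2, 15.4]
gripper_width: 15.0
gripper_force: 51.6
[-13.43042885  -6.22059387  15.41682184] [-0.96416325  2.13699224  0.12067227] [-0.22184975 -2.14377414]
```

```bash
python3 -m crank '-0.0029 -0.0008 0.002 0 0 0 0;0 0 0 0 0 0 0';python3 -m crank '0.0014 -0.0048 0 0 0 0 0;0.0028 -0.0096 0 0 0 0 0;0.0028 -0.0096 0 0 0 0 0;0.0028 -0.0096 0 0 0 0 0;0.0028 -0.0096 0 0 0 0 0;0.0014 -0.0048 0 0 0 0 0;0 0 0 0 0 0 0;0 0 0 0 0 0 0'; python3 -c "
from plant import r
s=r.read_state();print(s['force'],s['torque'],s['joints'][[0,5]])"
```

```text
clock: 5.58
ee_pos: [481.7, 10.9, 82.4]
ee_rot: [0.549, -3.093, -0.002]
force: [5.7, 0.4, -17.8]
gripper_width: 14.6
gripper_force: 51.9
clock: 6.58
ee_pos: [495.6, -37.1, 82.4]
ee_rot: [0.549, -3.092, -0.001]
force: [4.8, -0.4, -16.4]
gripper_width: 14.6
gripper_force: 52.0
[  4.84829808  -0.40802312 -16.40978374] [-0.10973247 -0.96712496  0.07722792] [-0.31360659 -2.23629989]
```

```bash
python3 -m crank '0.0014 -0.0048 -0.001 0 0 0 0;0.0014 -0.0048 0 0 0 0 0;0.0014 -0.0048 0 0 0 0 0;0.0014 -0.0048 0 0 0 0 0;0.0014 -0.0048 0 0 0 0 0;0.0014 -0.0048 0 0 0 0 0;0 0 0 0 0 0 0;0 0 0 0 0 0 0'; python3 -c "
from plant import r, vision
import numpy as np,cv2
s=r.read_state();a=.284;f=s['force'];print('jig fx,fy',f[0]*np.cos(a)+f[1]*np.sin(a),-f[0]*np.sin(a)+f[1]*np.cos(a),f[2])
im=vision.snapshot('scene')[180:300,150:310];cv2.imwrite('pics/mid.png',cv2.resize(im[:,:,::-1],(800,600),interpolation=cv2.INTER_CUBIC))"
```

```text
clock: 7.58
ee_pos: [504.1, -66.3, 82.4]
ee_rot: [0.55, -3.093, 0.001]
force: [5.6, -0.7, -14.8]
gripper_width: 14.9
gripper_force: 52.1
jig fx,fy 5.1764879726641615 -2.1888748799521656 -14.796019156764174
```

View pics/mid.png

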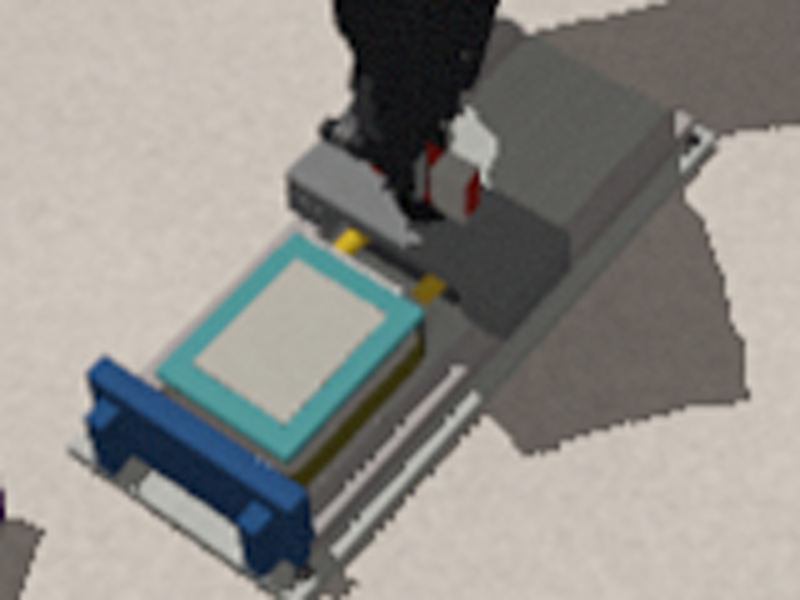

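The stop has slid up with the knob, and the pad is now against the tub at (410,300). The white end of the bar points along jig +x, so the knob is loose. A gap to the fence remains near (230,440), so I approach it in small steps.

```bash
cat > st.py <<'E'
from plant import r
import numpy as np
s=r.read_state();a=.284;f=s['force'];p=s['ee_pos'];print('jig fx,fy',f[0]*np.cos(a)+f[1]*np.sin(a),-f[0]*np.sin(a)+f[1]*np.cos(a),f[2],'prog',np.dot(p[:2]-[481.7,10.9],[np.sin(a),-np.cos(a)]))
E
for i in 1; do python3 -m crank '0.0006 -0.0019 0 0 0 0 0;0.0006 -0.0019 0 0 0 0 0;0 0 0 0 0 0 0' >/dev/null; python3 st.py; done
python3 -m crank '0.0006 -0.0019 0 0 0 0 0;0 0 0 0 0 0 0' >/dev/null; python3 st.py
python3 -m crank '0.0006 -0.0019 0 0 0 0 0;0 0 0 0 0 0 0' >/dev/null; python3 st.py
```

```text
jig fx,fy 5.36080339602551 2.4767740006804484 -13.304744336777485 prog 83.6137799854646
jig fx,fy 4.763296010447847 3.307886941733142 -13.843961094621005 prog 85.44396304036334
jig fx,fy 4.908075727278117 4.726181638029704 -11.97812243957944 prog 87.01607456818896
```

```bash
python3 -m crank '0.0006 -0.0019 0 0 0 0 0;0 0 0 0 0 0 0' >/dev/null; python3 st.py
python3 -m crank '0.0006 -0.0019 0 0 0 0 0;0 0 0 0 0 0 0' >/dev/null; python3 st.py
```

```text
jig fx,fy 5.586129778582836 6.735009842870658 -11.054061724780787 prog 88.73599112457616
jig fx,fy 5.213305924944736 6.962062149700587 -10.816851921312887 prog 90.4746302672663
```

```bash
python3 -m crank '0.0006 -0.0019 0 0 0 0 0;0 0 0 0 0 0 0' >/dev/null; python3 st.py; python3 -c "
from plant import vision
import numpy as np,cv2
im=np.mean([vision.snapshot('scene')[205:280,180:280].astype(float) for _ in range(4)],0).astype(np.uint8);cv2.imwrite('pics/press.png',cv2.resize(im[:,:,::-1],(800,600),interpolation=cv2.INTER_CUBIC))"; python3 st.py
```

```text
jig fx,fy 5.4462220713051295 8.918802220322219 -11.461156281028883 prog 92.20621504577916
jig fx,fy 5.134491078039928 8.65416073712237 -10.526157387191214 prog 92.21302568086872
```

View pics/press.png

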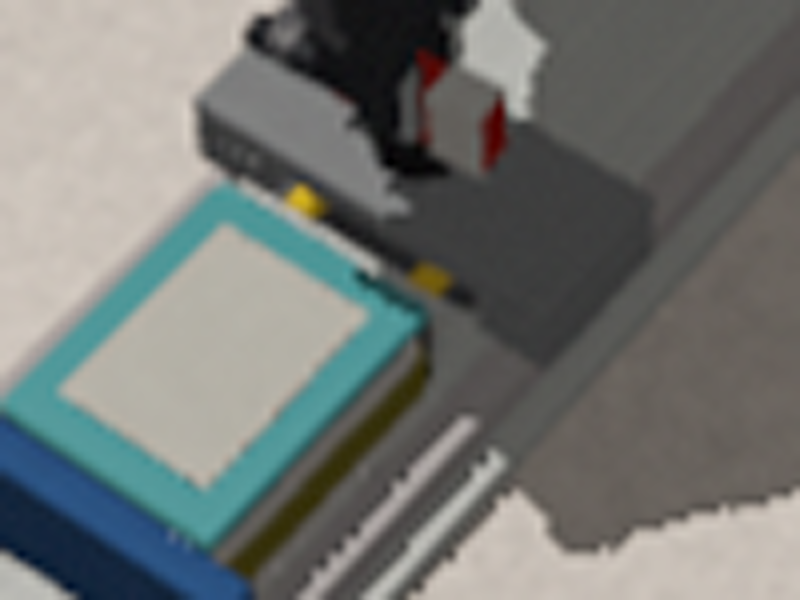

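The tub's lid edge now sits against the fence at (110,480) and the pad is pressing on it. The force (8.8 N less 2 N of drag) puts the pad about 5 mm in, and the geometry gives about 5.7 mm. I'll go about 2.5 mm further, then tighten.

```bash
python3 -m crank '0.0004 -0.0012 0 0 0 0 0;0.0004 -0.0012 0 0 0 0 0;0 0 0 0 0 0 0;0 0 0 0 0 0 0;0 0 0 0 0 0 0' >/dev/null; python3 st.py
python3 -m crank '0 0 0 0 0 -8 0;0 0 0 0 0 -8 0;0 0 0 0 0 -8 0;0 0 0 0 0 -8 0;0 0 0 0 0 -8 0;0 0 0 0 0 -8 0;0 0 0 0 0 -8 0;0 0 0 0 0 -8 0'; python3 st.py
```

```text
jig fx,fy 5.818452028084451 9.316905428632339 -8.760270482981433 prog 94.3417995908155
clock: 11.08
ee_pos: [508.6, -78.4, 82.4]
ee_rot: [-1.178, -2.909, -0.008]
force: [7.4, 19.4, -11.3]
gripper_width: 14.9
gripper_force: 52.7
jig fx,fy 12.505615699052118 16.602624809025652 -11.317825831480766 prog 93.24932949343746
```

```bash
python3 -m crank '0 0 0 0 0 -8 0;0 0 0 0 0 -8 0;0 0 0 0 0 -8 0;0 0 0 0 0 -8 0' ; python3 st.py
python3 -m crank '0 0 0 0 0 -8 0;0 0 0 0 0 -8 0;0 0 0 0 0 -4 0;0 0 0 0 0 0 0;0 0 0 0 0 0 0'; python3 st.py; python3 -c "
from plant import r
s=r.read_state();print(s['torque'],s['joints'][[0,5]])"
```

```text
clock: 11.58
ee_pos: [509.6, -77.9, 82.4]
ee_rot: [-1.934, -2.471, -0.01]
force: [11.8, 24.7, -14.0]
gripper_width: 14.9
gripper_force: 52.4
jig fx,fy 18.30286576701662 20.4389546291204 -13.983802262791022 prog 93.04276032128934
clock: 12.2
ee_pos: [510.2, -77.8, 82.4]
ee_rot: [-2.33, -2.103, -0.011]
force: [14.5, 24.0, -15.3]
gripper_width: 15.0
gripper_force: 52.2
jig fx,fy 20.58705571258013 18.94450197372514 -15.302946585302973 prog 93.18825847224886
[ 3.92174122 -2.49507598 -0.03336987] [-0.38499728 -0.28697188]
```

```bash
python3 -m crank '0.001 0.002 0 0 0 0 0;0.001 0.002 -0.0005 0 0 0 0;0 0 0 0 0 0 0'; python3 -m crank '0 0 0 0 0 0 0.03;0 0 0 0 0 0 0.05;0 0 0 0 0 0 0.07;0 0 0 0 0 0 0.085;0 0 0 0 0 0 0.085;0 0 0.02 0 0 0 0.085;0 0 0.04 0 0 0 0.085;0 0 0.06 0 0 0 0.085'; python3 -m crank '-0.04 0.04 0.02 0 0 0 0.085;-0.04 0.045 0.02 0 0 0 0.085;-0.03 0.05 0.02 0 0 0 0.085;-0.03 0.05 0 0 0 0 0.085;0 0.05 0 0 0 0 0.085;0 0.05 0 0 0 0 0.085;0 0 0 0 0 0 0.085;0 0 0 0 0 0 0.085';  python3 - <<'E'
from plant import r, vision
import cv2, numpy as np
A={n:vision.snapshot(n) for n in("top","scene")}
for n in A: cv2.imwrite(f"pics/{n}1.png",A[n][:,:,::-1])
a=cv2.resize(A["top"][150:240,260:370],(400,327),interpolation=cv2.INTER_CUBIC);b=cv2.resize(A["scene"][205:290,170:270],(400,340),interpolation=cv2.INTER_CUBIC)[:327]
cv2.imwrite("pics/end.png",np.hstack([a,b])[:,:,::-1])
E
```

```text
clock: 12.58
ee_pos: [510.5, -77.2, 82.3]
ee_rot: [-2.33, -2.104, 0.001]
force: [-0.9, 5.2, -5.2]
gripper_width: 14.9
gripper_force: 53.5
clock: 13.58
ee_pos: [510.4, -77.5, 202.6]
ee_rot: [-2.33, -2.103, 0.003]
force: [0.3, -0.7, 0.9]
gripper_width: 85.1
gripper_force: 0.0
clock: 14.58
ee_pos: [371.5, 206.3, 261.9]
ee_rot: [2.331, 2.106, -0.001]
force: [-0.3, 0.0, 0.6]
gripper_width: 84.7
gripper_force: 0.0
```

View pics/end.png

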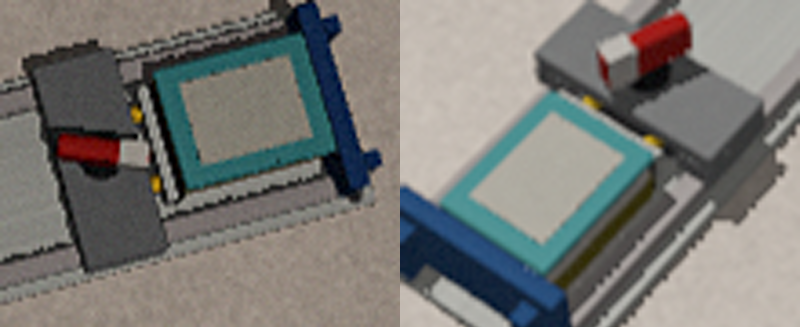

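After release the tub is home against the blue fence, at left crop (330,150). The knob's white end points back towards the fence at (135,152), so it is tight, and the jars are out of the way. The pad's stand-out reads about 24 mm against 30 mm when fully out. I'll measure that more closely in a before/after crop.

```bash
python3 - <<'E'
import cv2, numpy as np
a=cv2.imread("pics/top0.png")[165:235,230:300]; b=cv2.imread("pics/top1.png")[155:225,264:334]
cv2.imwrite("pics/cmp.png",np.hstack([cv2.resize(i,(400,400),interpolation=cv2.INTER_CUBIC) for i in(a,b)]))
# brightness profiles along jig -y through pad (averaged over jig x strips), by rotating to the jig
for n,c in(("top0",(272,196)),("top1",(301,189))):
    im=cv2.imread(f"pics/{n}.png"); M=cv2.getRotationMatrix2D(c,-14.8,8); M[:,2]+=np.array([240,200])-c
    w=cv2.warpAffine(im,M,(480,400),flags=cv2.INTER_CUBIC); cv2.imwrite(f"pics/{n}r.png",w)
cv2.imwrite("pics/cmp.png",np.vstack([cv2.imread("pics/top0r.png")[60:340],cv2.imread("pics/top1r.png")[60:340]]))
E
```

```text
(no output)
```

View pics/cmp.png

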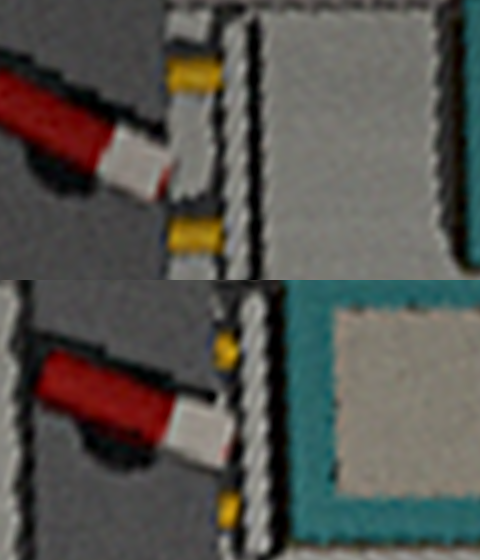

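Over 9 mm/px-scale crops, the yellow pins show 54 px of gap before (x 168–222) and 25 px after (x 215–240). That is about 8 mm of push once parallax is allowed for, which agrees with the force and geometry estimates. The tub is square and home, and the bar is back at its tight angle, so I'm handing in.

```bash
python3 -c "
from plant import ticket
print(ticket.close_job())"
```

```text
the job is handed in; nothing more can be done
None
```

I loosened the knob, slid the stop up until the tub sat home against the fence with the pad about 8 mm in (measured from the images), retightened the knob to roughly 2.5 rad and backed the arm clear; the job is handed in, but no verdict came back.

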